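# Wedge the rocking hand press

## Robot

A 7-joint arm with a two-finger parallel gripper is mounted at the origin on the work surface. World frame = base frame: x ahead of the robot, y to its left, z up, the work surface at z = 0. Lengths are in m, angles in rad, forces in N, time in s.
With the tool pointing down it reaches from about 0.425 to 0.925 m from the base axis. Payload 6.8 kg.
Tool frame: the origin (TCP) lies midway between the tips of the shut fingers; the grasp point (between the pads) lies 19 mm behind it; z points along the fingers, y is the line along which they close (so a half turn about z gives the same grasp; the last joint's range is limited). The gripper opens to 85 mm and grips with 20 to 120 N. Pads are 22 mm wide; open, the fingers measure 114 mm over their backs; the gripper's body (76 mm by 85 mm) begins 54 mm behind the grasp point. The pads swing forward as they close: fully open they stand 13 mm farther back than shut.
Start: joints at [1.152, 0.477, 0.022, 1.555, -0.011, 1.109, -0.083], TCP at [0.206, -0.643, 0.231] pointing down, gripper open.
Joint ranges: [-2.96, 2.96], [-0.34, 2.1], [-1.41, 1.46], [0.24, 2.44], [-1.37, 4.51], [0.17, 1.92], [-2.96, 2.96]. Speed limits (rad/s): [2.39, 2.39, 3.14, 3.14, 3.14, 3.14, 3.14].

## Interface

Orientations are given as a rotation vector (axis times angle).
In Python, from bench import r gives the robot as it stands. The module is installed in compiled form; this text tells all that it offers.
- The arm moves only by the tool apply_moves, never from a script. Its argument "rows" is a list of rows, each a list of 6 numbers: the shift along the tool's x, y, z scaled (see below), then the turn, a rotation vector about the tool's x, y, z scaled (see below). A call has 1 to 5 rows; each row is the pose to reach, as a shift and turn from the pose commanded when the call began, along the tool's axes at that moment; what a row does not reach only later rows make up. The controller multiplies each number of a shift by 0.25 m and each number of a turn by 90 degrees. A row lasts 1/8 s, in which the tool goes at most 62.5 mm and 10.7 degrees, less where a joint would pass 70% of its speed; a pose out of reach is approached as far as the arm can. A call with a number of a shift or a turn outside -1 to 1 is refused whole. A call with a gripper value outside its range is refused whole. "claw" is the opening, from 0 (shut) to 1 (fully open), set as the call begins (left out, the last holds). The fingers move at their own pace and stop on an object; "newtons" is the grip in N (left out, the last holds). Time passes only in rows, so rows that repeat a pose let the fingers close. It gives the time, the measured TCP pose, the force, the opening and the grip force at its end, in the units of the state.
- r.get_obs(): the state, without advancing time (a new reading comes with each control period).
- r.grab_frame(name): name is "side" or "top" or "wrist"; returns a dict with "pixels" (480x640x3 uint8, red, green, blue), "intrinsics" (3x3 intrinsics, pixels), "eye" and "attitude" of the camera in the world. Camera axes: x right, y up, looking along -z (the intrinsics and any distortion apply to the point x, -y, -z); pixel columns grow to the right and rows downward; lengths in m; the calibration is good to about 2 mm. The wrist camera is an equidistant fisheye: a pixel r from the principal point sees the ray r / f radians off the axis. A picture is of the moment at which its call begins. There is no depth.
- r.hand_in(): hands the job in; it is judged then, once.
Trained networks look in a picture, given as the dict that the camera call returned (one of the last four; its "shot" number tells which), for a name from the list of things; names that differ only in an ending like _2 or _b are one class to them, and where a whole thing is asked for, a point or a joint stands for the part that bears it (a point fixed in the world has none). Each returns a list of dicts, best first, with "conf" (0 to 1); they miss things now and then, are a little off and sometimes report something else, mostly with a low value. They report only what shows in the picture. A call takes as long as a camera call. They do not tell look-alikes from the thing itself.
- r.search_frame(picture, thing): "rect" ([left, top, width, height] in pixels, round what is visible of it).
- r.outline_of(picture, thing): "pixels" (480x640 bool, what is visible of it) and "rect" ([left, top, width, height] in pixels, round what is visible of it).
- r.landmark_of(picture, thing): "point" ([column, row] in pixels: a listed point, or the origin of a listed thing).
The state is a dict: "clock": time; "joints": joint angles; "qvel": joint speeds; "tau": joint torques, N m; "tcp_pos": TCP position; "orientation": TCP orientation; "contact_force": force on the tool from outside, world axes, zero at the start; "moment": the same for the moment, N m; "grip_width": finger opening in m; "gripper_force": force on a finger pad.
Only numpy, scipy, OpenCV 4.12 (cv2) and the standard library are available. Lean on these libraries where they do the work, as an engineer would, in place of code of your own. Each camera call takes 0.05 s, during which the arm holds its last target. There are 200 camera calls.

## Task

The black hand press rocks because its corner with the yellow pad hangs over the edge of the white plate. Press down on the yellow pad until the corner rocks down, then let it come back; push the orange wedge thin end first under that corner's foot until the press no longer rocks but still stands level, and press firmly on the yellow pad again to prove that it stays put. Only push and press: lift nothing, do not shove the press along, leave the other things alone, and finish with the wedge in place.

Things in the scene. Friction and masses are not known exactly. Their poses are not given: they have to be found in the camera images.
- mat: Dark cutting mat with a pale grid, 500 x 340 x 3 mm, fixed to the bench. Origin: centre of its underside, on the bench top; its top is 3 mm above the bench. Its x axis (long side) points from the wedge towards the press.
- plate: White fixed bench plate, 230 (x) x 260 (y) mm, let into the mat; its top stands 5 to 9 mm above the mat's top (varies). Origin: centre of its underside, its top is 14 mm above the origin. The edge that the press hangs over is its -x edge, 115 mm from the origin.
- press: Black loose hand press, 1.2 to 1.7 kg. Base plate 150 mm square, 15 mm thick, its top 25 mm above the origin, its corners on the x and y axes. Domed feet on these axes, 88 mm out: three stand on the white plate, the -x one hangs 5 to 9 mm over the mat. Column at x +62 mm, 175 mm high; head and blue knob over x -18 to +42 mm, 245 mm high. Origin: base centre at the level of the feet's undersides; z up.
- pad_top (a point): Centre of the top of the yellow round pad (32 mm across, 4 mm thick, rigid), straight above the overhanging foot, 29 mm above its underside. Some 3 to 4.5 N down on it rocks the press over its two side feet until the overhanging foot meets the mat (or the wedge); it rocks back by itself when let go.
- pad: The yellow round pad on the press's overhanging corner, fixed to the base. Origin: centre of its underside, 4 mm below its top face.
- foot (a point): Lowest point of the overhanging -x foot of the press, a rubber dome of 9 mm radius, at press x -88 mm; about 72 mm out from the plate's edge. The base's corner reaches 18 mm farther out, 10 mm above the feet's undersides.
- wedge: Orange loose wedge, 70 g, 90 (x) x 50 mm (y). Origin: centre of its underside, on the mat. Thin end at x +45 mm, 2 mm thick; the top climbs 0.16 mm per mm to 13 mm at x -25 mm; from there to x -45 mm is a heel block 24 mm high, pushed on its upright back face. It slides on the mat at under 1.5 N; once snug under the foot the push needed climbs past 4 N, and it stays jammed when let go.
- wedge_slope (a point): Middle of the wedge's sloping face, at wedge x +10 mm, 7.6 mm above its underside; z is normal to the slope, x runs down it to the thin end. With gaps of 5 to 9 mm the foot meets the slope 19 to 44 mm from the thin end.
- loupe: Bystander: red eye loupe standing upright, 34 mm across, 38 mm tall. Origin: centre of its underside.
- jar: Bystander: amber glass jar with black cap, 36 mm across, 45 mm tall. Origin: centre of its underside.
- holder: Bystander: brass ring, 48 mm across, 12 mm tall, lying on the white plate behind the press. Origin: centre of its underside.
There are look-alikes about, which are no part of the job. Of the things like the press, leave any that is pink or red; of the rest the larger one is meant.

How it is judged:
By the outcome, as a careful person would: the job done as asked, in the order asked, and still so for the second after the job is handed in, with the robot touching nothing.
It also fails if it takes over 64 s, if anything falls off the work surface, if the arm or the gripper's body presses on something with over 40 N, if the wrist force passes 120 N, or if a joint passes its speed limit or range.

## Working session

There is one attempt and no reset: what is moved stays moved. The work goes in short steps, Python scripts to look and compute and a tool call to move; the robot and the scene stay as the last step left them, time stands still between calls to the robot, and variables do not carry over. Pictures are saved under pics/ and viewed, at most 10 in all, crops included, and the job is handed in when it is done.

Besides the shell and the picture viewer there is one more tool, called after "Call:" as name(argument=value, ...), one argument or row to a line, values as JSON. apply_moves: Moves the arm, as the interface text tells. Its arguments: {"type":"object","properties":{"rows":{"type":"array","items":{"type":"array","items":{"type":"number"}}},"claw":{"type":"number"},"newtons":{"type":"number"}},"required":["rows"]}

```bash
mkdir -p pics; cat > h.py <<'E'
import numpy as np, cv2
from scipy.spatial.transform import Rotation as R
from bench import r
def att(p):
    a=np.array(p["attitude"],float)
    return a if a.shape==(3,3) else (R.from_rotvec(a).as_matrix() if a.size==3 else R.from_quat(a).as_matrix())
def ray(p,px,fish=False):
    K=np.array(p["intrinsics"]); u=(px[0]-K[0,2])/K[0,0]; v=(px[1]-K[1,2])/K[1,1]
    if fish:
        t=np.hypot(u,v); s=np.sin(t)/max(t,1e-9); d=np.array([u*s,-v*s,-np.cos(t)])
    else: d=np.array([u,-v,-1.])
    return att(p)@d
def at_z(p,px,z,fish=False):
    d=ray(p,px,fish); e=np.array(p["eye"]); return e+d*(z-e[2])/d[2]
def save(p,n): cv2.imwrite(f"pics/{n}.png",p["pixels"][:,:,::-1])
def tri(obs):
    A=np.zeros((3,3));b=np.zeros(3)
    for e,d in obs:
        d=d/np.linalg.norm(d);P=np.eye(3)-np.outer(d,d);A+=P;b+=P@e
    return np.linalg.solve(A,b)
E
python3 - <<'E'
from h import *
np.set_printoptions(precision=4,suppress=True)
o=r.get_obs(); print({k:o[k] for k in ("clock","tcp_pos","orientation","contact_force")})
for n in ("top","side"):
    p=r.grab_frame(n); save(p,n+"1"); print(n,p["eye"],p["attitude"],p["intrinsics"],p["shot"])
    for t in ("press","wedge","plate","mat","pad_top","foot","wedge_slope","loupe","jar","holder"):
        print(t,[(np.round(x["point"]).tolist(),round(x["conf"],2)) for x in r.landmark_of(p,t)][:4])
E
```

```text
{'clock': 0.0, 'tcp_pos': array([ 0.2062, -0.6421,  0.2303]), 'orientation': array([-3.102 , -0.486 ,  0.0006]), 'contact_force': array([-0.2618,  0.3658, -0.7735])}
top [0.4208 0.0286 1.0166] [ 0.0674 -0.0522 -1.5925] [[474.1773   0.     316.5933]
 [  0.     474.1773 237.1339]
 [  0.       0.       1.    ]] 1
press [([307.0, 222.0], 0.97), ([141.0, 348.0], 0.96), ([505.0, 164.0], 0.91), ([134.0, 226.0], 0.88)]
wedge [([393.0, 190.0], 0.81)]
plate [([261.0, 228.0], 0.94), ([346.0, 203.0], 0.58)]
mat []
pad_top [([501.0, 191.0], 0.65), ([99.0, 355.0], 0.61), ([155.0, 248.0], 0.59), ([340.0, 206.0], 0.55)]
foot [([499.0, 192.0], 0.8), ([104.0, 352.0], 0.73), ([345.0, 208.0], 0.71)]
wedge_slope [([389.0, 194.0], 0.7)]
loupe [([355.0, 149.0], 0.6)]
jar [([390.0, 256.0], 0.75)]
holder [([217.0, 193.0], 0.84)]
side [ 0.1303 -1.0934  1.0601] [ 0.8466 -0.1496 -0.288 ] [[616.562    0.     307.8452]
 [  0.     616.562  247.7966]
 [  0.       0.       1.    ]] 2
press [([424.0, 360.0], 0.77), ([312.0, 242.0], 0.67), ([273.0, 172.0], 0.63), ([185.0, 190.0], 0.59)]
wedge [([362.0, 292.0], 0.62)]
plate [([299.0, 225.0], 0.67)]
mat [([321.0, 254.0], 0.87)]
pad_top [([395.0, 359.0], 0.64), ([334.0, 250.0], 0.61), ([258.0, 180.0], 0.42)]
foot [([263.0, 184.0], 0.78), ([335.0, 265.0], 0.7), ([396.0, 363.0], 0.67)]
wedge_slope [([358.0, 286.0], 0.64)]
loupe [([384.0, 262.0], 0.74)]
jar []
holder []
```

View pics/top1.png

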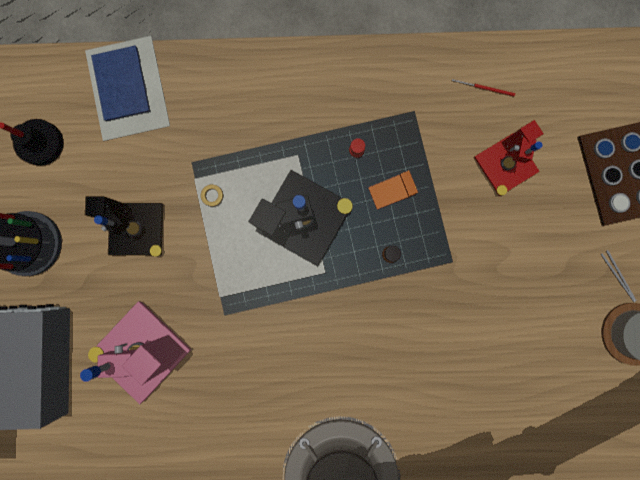

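View pics/side1.png

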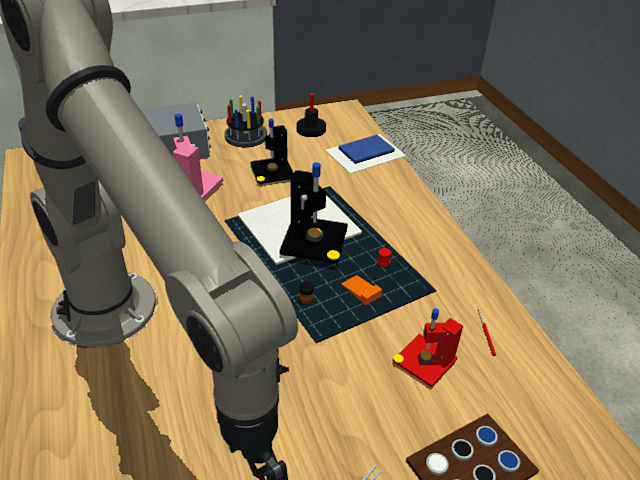

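Candidates for the press: large black on the plate, top (300,218); small black (135,230); pink (140,350); red (508,163). I choose the large black one at (300,218), with its yellow pad at (345,206). The orange wedge is at (394,190), heel to the right. The loupe (358,147) and jar (391,255) stand on either side of it.

```bash
python3 - <<'E'
from h import *
np.set_printoptions(precision=4,suppress=True)
T=r.grab_frame("top");S=r.grab_frame("side")
def blob(p,lo,hi,near,rad=25):
    h=cv2.cvtColor(p["pixels"],cv2.COLOR_RGB2HSV); m=cv2.inRange(h,lo,hi)
    n,l,s,c=cv2.connectedComponentsWithStats(m)
    best=max((i for i in range(1,n) if np.hypot(*(c[i]-near))<rad),key=lambda i:s[i,4]); return l==best,c[best],s[best]
Y=((22,130,100),(38,255,255)); O=((5,150,90),(18,255,255))
_,ct,st=blob(T,*Y,(345,206)); _,cs,ss=blob(S,*Y,(333,254))
print("pad",ct,st,cs,ss,"tri",tri([(np.array(T["eye"]),ray(T,ct)),(np.array(S["eye"]),ray(S,cs))]))
print("pad at z.039",at_z(T,ct,.039),at_z(S,cs,.039))
m,c,s=blob(T,*O,(394,190)); rc=cv2.minAreaRect(np.argwhere(m)[:,::-1].astype(np.float32)); print(rc)
for q in cv2.boxPoints(rc): print("wedge corner",q,at_z(T,q,.005)[:2],at_z(T,q,.027)[:2])
M=[at_z(T,q,.003) for q in ((192,162),(414,112),(452,263),(224,314))]
M=np.array(M); print("mat",M[:,:2],"centre",M.mean(0)); d=M[1]-M[0]; print("mat axis(-x->?)",np.linalg.norm(d),np.degrees(np.arctan2(-d[1],-d[0])))
for q in((324,274),(298,156)): print("plate edge corner",at_z(T,q,.01)[:2])
for t,z in(("loupe",.003),("jar",.003),("holder",.01)):
    print(t,[ (at_z(T,x["point"],z)[:2],round(x["conf"],2)) for x in r.landmark_of(T,t)][:2])
im=cv2.resize(T["pixels"][100:320,190:460],None,fx=2.7,fy=2.7,interpolation=cv2.INTER_CUBIC); cv2.imwrite("pics/crop.png",im[:,:,::-1])
E
```

```text
pad [344.1913 205.6175] [337 198  15  16 183] [333.01 254.33] [327 250  13  10 100] tri [ 0.5608 -0.0218  0.0403]
pad at z.039 [ 0.5596 -0.0215  0.039 ] [ 0.5627 -0.0206  0.039 ]
((392.74139404296875, 189.60342407226562), (24.32608985900879, 44.00979232788086), 68.19859313964844)
wedge corner [367.7931 186.4827] [ 0.6048 -0.0752] [ 0.6008 -0.0729]
wedge corner [408.6552 170.1379] [ 0.6383 -0.1643] [ 0.6336 -0.1601]
wedge corner [417.6897 192.7241] [ 0.5886 -0.1819] [ 0.585  -0.1773]
wedge corner [376.8276 209.0689] [ 0.5553 -0.093 ] [ 0.5524 -0.0904]
mat [[ 0.6682  0.305 ]
 [ 0.767  -0.1811]
 [ 0.4362 -0.2494]
 [ 0.339   0.2377]] centre [0.5526 0.0281 0.003 ]
mat axis(-x->?) 0.4960314182387432 101.49218478829502
plate edge corner [0.4189 0.0236]
plate edge corner [0.674  0.0737]
loupe [(array([ 0.69  , -0.0536]), 0.58), (array([ 0.4614, -0.1158]), 0.5)]
jar [(array([ 0.6014, -0.1279]), 0.6), (array([ 0.4615, -0.1124]), 0.51)]
holder [(array([0.5969, 0.253 ]), 0.81), (array([ 0.594 , -0.1208]), 0.72)]
```

View pics/crop.png

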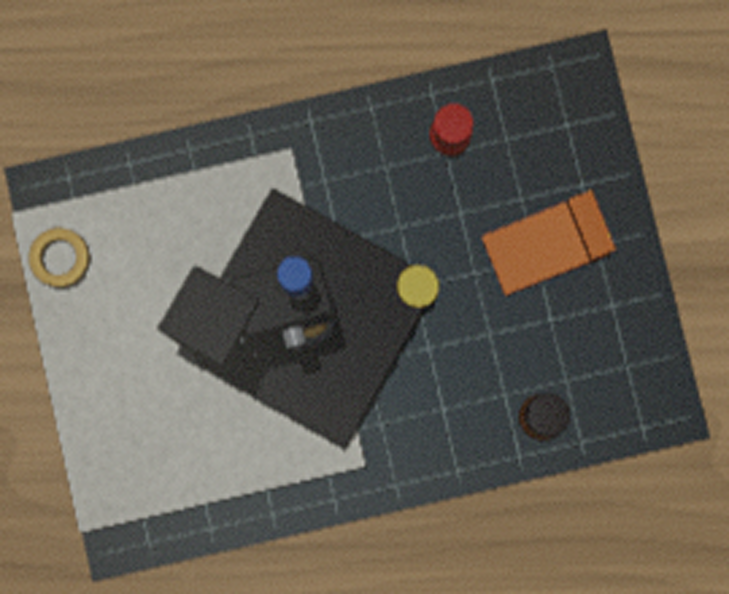

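The crop confirms the choice: the big black press has its yellow pad off the plate's edge, with the wedge's thin end facing it. Pad and wedge sizes match, and the pad triangulates to z of 0.040. The wedge's own axis runs about 110° and passes within 5 mm of the foot.

```bash
cat >> h.py <<'E'
def att_tool(head,tilt=0.):
    a=np.radians(head); s,c=np.sin(tilt),np.cos(tilt); u=np.array([np.cos(a),np.sin(a),0]); k=np.array([0,0,1.])
    x=u*c+k*s; z=u*s-k*c; return np.c_[x,np.cross(z,x),z]
def row(pos,Rt):
    o=r.get_obs(); R0=R.from_rotvec(o["orientation"]).as_matrix()
    d=R0.T@(np.array(pos)-o["tcp_pos"])/.25; w=R.from_matrix(R0.T@Rt).as_rotvec()/(np.pi/2)
    print("t",round(o["clock"],2),"tcp",np.round(o["tcp_pos"],4),"F",np.round(o["contact_force"],2)); print("row",np.round(np.r_[d,w],4).tolist())
E
python3 - <<'E'
from h import *
u=np.array([-.35,.937,0])
row(np.array([.561,-.0213,.13])-.03*u,att_tool(110.5,.2))
E
```

```text
t 1.35 tcp [ 0.2064 -0.6427  0.2313] F [ 0.13  0.42 -0.22]
row [2.116, -1.8129, 0.4053, 0.103, 0.0982, -1.0262]
```

Call:
apply_moves(
  rows=[
    [0.17, -0.144, 0, 0, 0, -0.1],
    [0.34, -0.29, 0, 0, 0, -0.2],
    [0.51, -0.43, 0, 0, 0, -0.3],
    [0.68, -0.58, 0, 0, 0, -0.4],
    [0.85, -0.72, 0, 0, 0, -0.5],
  ],
  claw=0,
)

```text
clock: 1.98
tcp_pos: [0.3545, -0.4047, 0.2316]
orientation: [2.677, 1.643, 0.0]
contact_force: [0.8, -0.3, 0.1]
grip_width: 0.0004
gripper_force: 0.0
```

```bash
python3 - <<'E'
from h import *
u=np.array([-.35,.937,0])
row(np.array([.561,-.0213,.16])-.05*u,att_tool(110.5,.2))
E
```

```text
t 1.98 tcp [ 0.3545 -0.4047  0.2316] F [ 0.76 -0.31  0.13]
row [1.606, 0.1898, 0.286, 0.053, 0.1203, -0.5248]
```

Call:
apply_moves(
  rows=[
    [0.2, 0.02, 0.04, 0, 0.02, -0.1],
    [0.4, 0.05, 0.07, 0.02, 0.05, -0.2],
    [0.6, 0.07, 0.11, 0.03, 0.07, -0.3],
    [0.8, 0.1, 0.15, 0.04, 0.1, -0.4],
    [1.0, 0.12, 0.18, 0.05, 0.12, -0.5],
  ],
)

```text
clock: 2.6
tcp_pos: [0.4953, -0.197, 0.1861]
orientation: [-1.745, -2.41, -0.175]
contact_force: [1.6, -1.2, 0.6]
grip_width: 0.0
gripper_force: 0.0
```

```bash
python3 - <<'E'
from h import *
u=np.array([-.35,.937,0])
row(np.array([.561,-.0213,.12])-.04*u,att_tool(110.5,.2))
E
```

```text
t 2.6 tcp [ 0.4953 -0.197   0.1861] F [ 1.59 -1.18  0.55]
row [0.365, 0.4752, 0.3437, 0.0054, 0.0002, -0.0252]
```

Call:
apply_moves(
  rows=[
    [0.18, 0.24, 0.15, 0, 0, 0],
    [0.365, 0.475, 0.34, 0, 0, -0.025],
    [0.365, 0.475, 0.34, 0, 0, -0.025],
    [0.365, 0.475, 0.34, 0, 0, -0.025],
  ],
)

```text
clock: 3.1
tcp_pos: [0.5751, -0.055, 0.1199]
orientation: [-1.693, -2.445, -0.181]
contact_force: [-0.0, -0.4, 0.5]
grip_width: -0.0001
gripper_force: 0.0
```

```bash
python3 - <<'E'
from h import *
np.set_printoptions(precision=4,suppress=True)
p=r.grab_frame("wrist"); save(p,"w1"); print(p["eye"],p["intrinsics"][0])
for t,z in (("pad_top",.039),("foot",.01),("wedge_slope",.0106),("wedge",.003),("loupe",.003),("jar",.003)):
    print(t,[(np.round(x["point"]),at_z(p,x["point"],z,True)[:2],round(x["conf"],2)) for x in r.landmark_of(p,t)][:2])
h=cv2.cvtColor(p["pixels"],cv2.COLOR_RGB2HSV); m=cv2.inRange(h,(22,130,80),(38,255,255))
n,l,s,c=cv2.connectedComponentsWithStats(m)
for i in range(1,n):
    if s[i,4]>60: print("yel",c[i],s[i],at_z(p,c[i],.039,True))
u=np.array([-.35,.937,0]); row(np.array([.561,-.0213,.06])-.005*u,att_tool(110.5,.2))
E
```

```text
[ 0.5594 -0.0168  0.2726] [371.6483   0.     321.5594]
pad_top [(array([317., 217.]), array([ 0.5594, -0.0208]), 0.92)]
foot [(array([313., 216.]), array([ 0.5568, -0.0214]), 0.69)]
wedge_slope []
wedge []
loupe [(array([453., 314.]), array([ 0.6856, -0.0539]), 0.88), (array([321., 218.]), array([ 0.5624, -0.0212]), 0.35)]
jar [(array([158., 286.]), array([ 0.4603, -0.115 ]), 0.68), (array([454., 313.]), array([ 0.6867, -0.0534]), 0.3)]
yel [356.0588  82.3445] [352  68   8  28 119] [0.5524 0.0711 0.039 ]
yel [317.0453 217.549 ] [ 292  193   51   51 2009] [ 0.5598 -0.021   0.039 ]
t 3.45 tcp [ 0.5748 -0.0616  0.1214] F [ 0.05 -0.83 -0.51]
row [0.099, 0.0015, 0.2705, 0.0059, 0.0014, -0.0041]
```

View pics/w1.png

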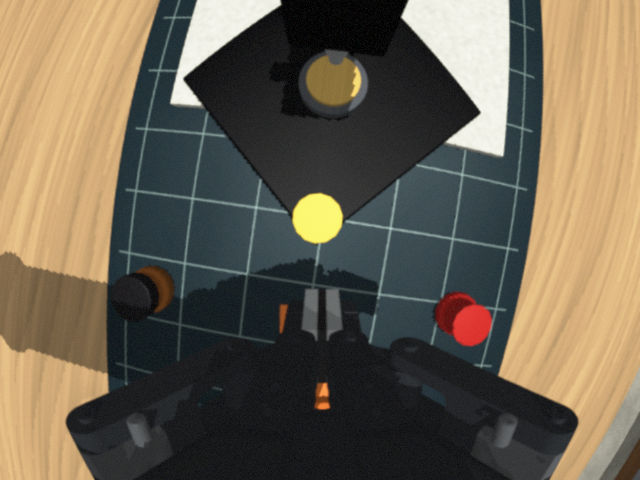

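The wrist view shows the pad at (317,217), which gives (0.560,-0.021) and agrees with the other views. The wrist camera sits on the press side of the tool, so I'll tilt further away before pressing.

```bash
python3 - <<'E'
from h import *
u=np.array([-.35,.937,0]); row(np.array([.560,-.021,.07])+.004*u,att_tool(110.5,.45))
E
```

```text
t 3.45 tcp [ 0.5748 -0.0616  0.1214] F [ 0.05 -0.83 -0.51]
row [0.1446, -0.0019, 0.2388, 0.0064, 0.1606, -0.0033]
```

Call:
apply_moves(
  rows=[
    [0, 0, 0, 0, 0.08, 0],
    [0, 0, 0, 0, 0.16, 0],
    [0.07, 0, 0.12, 0, 0.16, 0],
    [0.145, 0, 0.24, 0, 0.16, 0],
    [0.145, 0, 0.24, 0, 0.16, 0],
  ],
)

```text
clock: 4.08
tcp_pos: [0.5567, -0.0142, 0.0682]
orientation: [-1.57, -2.257, -0.367]
contact_force: [0.8, -0.6, 0.0]
grip_width: 0.0001
gripper_force: 0.0
```

```bash
python3 - <<'E'
from h import *
p=r.grab_frame("side"); im=cv2.resize(p["pixels"][140:320,220:440],None,fx=3.3,fy=3.3,interpolation=cv2.INTER_CUBIC); cv2.imwrite("pics/s2.png",im[:,:,::-1])
u=np.array([-.35,.937,0]); row(np.array([.560,-.021,.055])+.004*u,att_tool(110.5,.45)); print(r.get_obs()["joints"])
E
```

```text
t 4.12 tcp [ 0.5583 -0.0156  0.0692] F [ 1.24 -0.42  0.96]
row [-0.0308, -0.0015, 0.0483, 0.0053, -0.0004, -0.0013]
[ 0.57304442  0.70517078 -0.5960578   1.78619801 -0.05058941  0.92702646
  0.44912263]
```

View pics/s2.png

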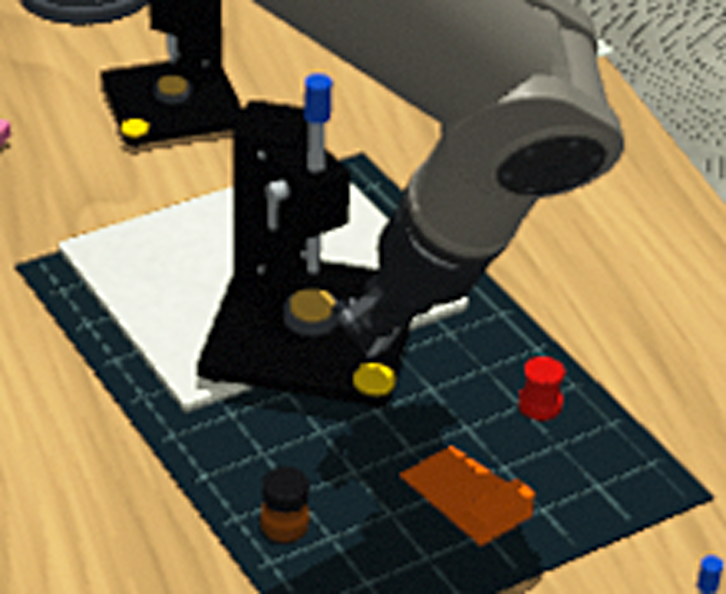

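The tip hangs above the pad (crop 375,378), the wrist leans clear of the head, and wedge, jar and loupe are untouched. Now straight down.

Call:
apply_moves(
  rows=[
    [-0.02, 0, 0.04, 0, 0, 0],
    [-0.033, 0, 0.0685, 0, 0, 0],
    [-0.033, 0, 0.0685, 0, 0, 0],
    [-0.033, 0, 0.0685, 0, 0, 0],
  ],
)

```text
clock: 4.62
tcp_pos: [0.5592, -0.0154, 0.0505]
orientation: [-1.574, -2.259, -0.37]
contact_force: [-0.5, -0.2, 0.1]
grip_width: 0.0003
gripper_force: 0.0
```

Call:
apply_moves(
  rows=[
    [-0.0035, 0, 0.0072, 0, 0, 0],
    [-0.0035, 0, 0.0072, 0, 0, 0],
  ],
)

```text
clock: 4.88
tcp_pos: [0.559, -0.0153, 0.0483]
orientation: [-1.574, -2.259, -0.369]
contact_force: [0.4, 0.3, -0.9]
grip_width: 0.0001
gripper_force: 0.0
```

Call:
apply_moves(
  rows=[
    [-0.0035, 0, 0.0072, 0, 0, 0],
    [-0.0035, 0, 0.0072, 0, 0, 0],
  ],
)

```text
clock: 5.12
tcp_pos: [0.5589, -0.0152, 0.0462]
orientation: [-1.574, -2.259, -0.369]
contact_force: [0.1, 0.2, 0.5]
grip_width: -0.0
gripper_force: 0.0
```

Call:
apply_moves(
  rows=[
    [-0.0035, 0, 0.0072, 0, 0, 0],
    [-0.0035, 0, 0.0072, 0, 0, 0],
  ],
)

```text
clock: 5.38
tcp_pos: [0.5589, -0.0152, 0.0442]
orientation: [-1.574, -2.259, -0.369]
contact_force: [0.8, 0.2, -0.3]
grip_width: -0.0002
gripper_force: 0.0
```

Call:
apply_moves(
  rows=[
    [-0.0035, 0, 0.0072, 0, 0, 0],
    [-0.0035, 0, 0.0072, 0, 0, 0],
  ],
)

```text
clock: 5.62
tcp_pos: [0.5592, -0.0154, 0.0424]
orientation: [-1.574, -2.259, -0.37]
contact_force: [0.4, -0.5, 3.1]
grip_width: 0.0
gripper_force: 1.5
```

Call:
apply_moves(
  rows=[
    [-0.0035, 0, 0.0072, 0, 0, 0],
    [-0.0035, 0, 0.0072, 0, 0, 0],
  ],
)

```text
clock: 5.88
tcp_pos: [0.5594, -0.0158, 0.0403]
orientation: [-1.575, -2.259, -0.369]
contact_force: [0.5, -3.1, 3.9]
grip_width: -0.0003
gripper_force: 1.7
```

Call:
apply_moves(
  rows=[
    [-0.0035, 0, 0.0072, 0, 0, 0],
    [-0.0035, 0, 0.0072, 0, 0, 0],
  ],
)

```text
clock: 6.12
tcp_pos: [0.5593, -0.0154, 0.0382]
orientation: [-1.574, -2.259, -0.37]
contact_force: [0.8, -2.2, 3.5]
grip_width: -0.0002
gripper_force: 1.7
```

Call:
apply_moves(
  rows=[
    [-0.0035, 0, 0.0072, 0, 0, 0],
    [-0.0035, 0, 0.0072, 0, 0, 0],
  ],
)

```text
clock: 6.38
tcp_pos: [0.5592, -0.0152, 0.0362]
orientation: [-1.574, -2.259, -0.37]
contact_force: [0.2, -2.4, 2.9]
grip_width: -0.0002
gripper_force: 1.6
```

Call:
apply_moves(
  rows=[
    [-0.008, 0, 0.005, 0, 0, 0],
    [-0.008, 0, 0.005, 0, 0, 0],
  ],
)

```text
clock: 6.62
tcp_pos: [0.5594, -0.0156, 0.0349]
orientation: [-1.572, -2.258, -0.37]
contact_force: [-0.6, -0.5, 8.0]
grip_width: -0.0002
gripper_force: 4.0
```

Call:
apply_moves(
  rows=[
    [-0.006, 0, 0.006, 0, 0, 0],
    [-0.006, 0, 0.006, 0, 0, 0],
  ],
)

```text
clock: 6.88
tcp_pos: [0.5595, -0.0156, 0.0343]
orientation: [-1.571, -2.258, -0.37]
contact_force: [-4.5, -2.0, 19.5]
grip_width: 0.0
gripper_force: 9.7
```

The corner bottomed out, with force jumping at about 8 mm of travel, so the gap is about 8 mm. Release, then look.

Call:
apply_moves(
  rows=[
    [0.016, 0, -0.013, 0, 0, 0],
    [0.025, 0, -0.03, 0, 0, 0],
    [0.035, 0, -0.06, 0, 0, 0],
    [0.05, 0, -0.1, 0, 0, 0],
    [0.05, 0, -0.17, 0, 0, 0],
  ],
)

```text
clock: 7.5
tcp_pos: [0.5615, -0.0239, 0.0766]
orientation: [-1.572, -2.259, -0.369]
contact_force: [0.8, 0.2, 0.5]
grip_width: -0.0002
gripper_force: 0.0
```

```bash
python3 - <<'E'
from h import *
np.set_printoptions(precision=4,suppress=True)
T=r.grab_frame("top")
h=cv2.cvtColor(T["pixels"],cv2.COLOR_RGB2HSV)
for nm,lo,hi in(("Y",(22,130,100),(38,255,255)),("O",(5,150,90),(18,255,255))):
    n,l,s,c=cv2.connectedComponentsWithStats(cv2.inRange(h,lo,hi))
    for i in range(1,n):
        if s[i,4]>50 and 330<c[i][0]<430 and 150<c[i][1]<260: print(nm,c[i],s[i,4])
# staging: 50 mm behind the wedge's back face, high
u=np.array([np.cos(np.radians(110.5)),np.sin(np.radians(110.5)),0])
row(np.array([.5965,-.128,.15])-.10*u,att_tool(110.5,.2))
E
```

```text
Y [342.367  207.3119] 109
O [398.3286 197.8429] 70
t 7.55 tcp [ 0.5637 -0.0256  0.0787] F [ 1.75 -1.08  1.54]
row [-0.6243, -0.0118, -0.6165, 0.0074, -0.1579, -0.0022]
```

Call:
apply_moves(
  rows=[
    [-0.05, 0, -0.2, 0, 0, 0],
    [-0.2, 0, -0.4, 0, -0.05, 0],
    [-0.4, 0, -0.62, 0, -0.1, 0],
    [-0.625, 0, -0.62, 0, -0.158, 0],
    [-0.625, -0.01, -0.617, 0, -0.158, 0],
  ],
  claw=0.4,
)

```text
clock: 8.18
tcp_pos: [0.6307, -0.2247, 0.1466]
orientation: [-1.709, -2.438, -0.178]
contact_force: [-0.6, 0.3, 0.6]
grip_width: 0.0339
gripper_force: 0.0
```

```bash
cat > wl.py <<'E'
from h import *
np.set_printoptions(precision=4,suppress=True)
def wedge(p,fish,zs=(.005,.027),show=True):
    h=cv2.cvtColor(p["pixels"],cv2.COLOR_RGB2HSV)
    n,l,s,c=cv2.connectedComponentsWithStats(cv2.inRange(h,(5,140,60),(19,255,255)))
    for i in range(1,n):
        if s[i,4]>150 and np.linalg.norm(at_z(p,c[i],.01,fish)[:2]-[.58,-.1])<.08:
            rc=cv2.minAreaRect(np.argwhere(l==i)[:,::-1].astype(np.float32)); print("O",c[i],s[i],at_z(p,c[i],.01,fish))
            for q in cv2.boxPoints(rc): print("  ",q,*[at_z(p,q,z,fish)[:2] for z in zs])
E
python3 - <<'E'
from wl import *
p=r.grab_frame("wrist"); save(p,"w2"); wedge(p,True)
for t,z in (("pad_top",.04),("wedge_slope",.0106),("wedge",.003)):
    print(t,[(np.round(x["point"]),at_z(p,x["point"],z,True)[:2],round(x["conf"],2)) for x in r.landmark_of(p,t)][:2])
o=r.get_obs();print(o["tcp_pos"],o["grip_width"])
E
```

```text
O [320.5678 123.2695] [ 287   79   68  108 5380] [ 0.5932 -0.1208  0.01  ]
   [287.  79.] [ 0.5539 -0.0927] [ 0.5585 -0.0996]
   [354.  79.] [ 0.6055 -0.074 ] [ 0.6062 -0.0823]
   [354. 186.] [ 0.635  -0.1585] [ 0.6335 -0.1605]
   [287. 186.] [ 0.585  -0.1764] [ 0.5873 -0.1771]
pad_top []
wedge_slope [(array([322., 119.]), array([ 0.5935, -0.117 ]), 0.67)]
wedge []
[ 0.6307 -0.2188  0.1472] 0.03421502951836674
```

View pics/w2.png

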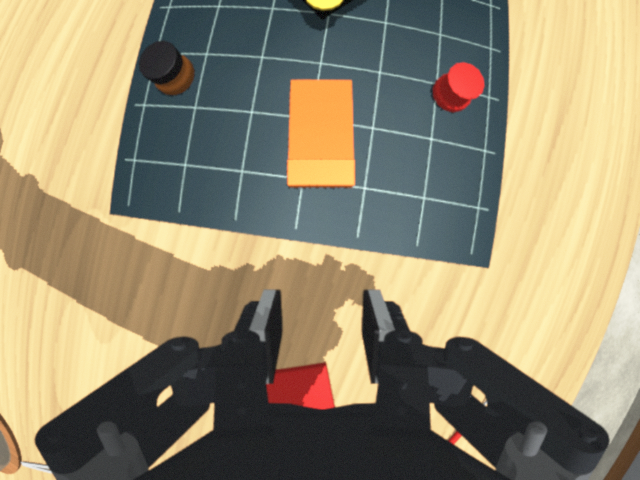

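The wedge lies square to the tool at (321,130), thin end up toward the pad at (325,5). Jar (167,68) and loupe (458,88) are clear on either side. The axis misses the foot by about 3 mm, which is fine.

```bash
python3 - <<'E'
from h import *
row([.6254,-.2103,.010],att_tool(109.8,.2))
E
```

```text
t 8.38 tcp [ 0.6307 -0.2188  0.1472] F [ 0.96  0.44 -0.17]
row [-0.0726, -0.0124, 0.5454, 0.004, -0.0022, 0.0057]
```

Call:
apply_moves(
  rows=[
    [-0.07, -0.012, 0.15, 0, 0, 0],
    [-0.07, -0.012, 0.3, 0, 0, 0.006],
    [-0.07, -0.012, 0.45, 0, 0, 0.006],
    [-0.072, -0.012, 0.545, 0, 0, 0.006],
    [-0.072, -0.012, 0.545, 0, 0, 0.006],
  ],
)

```text
clock: 9.0
tcp_pos: [0.6242, -0.2095, 0.0084]
orientation: [-1.708, -2.429, -0.18]
contact_force: [0.2, 0.4, 0.4]
grip_width: 0.0343
gripper_force: 0.0
```

```bash
python3 - <<'E'
from h import *
row(np.array([.6254,-.2103,.010])+.09*np.array([np.cos(np.radians(109.8)),np.sin(np.radians(109.8)),0]),att_tool(109.8,.2))
E
```

```text
t 9.0 tcp [ 0.6242 -0.2095  0.0084] F [0.19 0.36 0.44]
row [0.3491, 0.0033, 0.0662, 0.0021, -0.0036, -0.0]
```

Call:
apply_moves(
  rows=[
    [0.04, 0, 0.007, 0, 0, 0],
    [0.08, 0, 0.014, 0, 0, 0],
    [0.11, 0, 0.02, 0, 0, 0],
    [0.14, 0.001, 0.026, 0, 0, 0],
    [0.17, 0.001, 0.032, 0, 0, 0],
  ],
)

```text
clock: 9.62
tcp_pos: [0.6114, -0.1707, 0.0108]
orientation: [-1.714, -2.432, -0.181]
contact_force: [0.5, -1.3, 0.2]
grip_width: 0.034
gripper_force: 0.3
```

Call:
apply_moves(
  rows=[
    [0.035, 0, 0.007, 0, 0, 0],
    [0.07, 0.001, 0.014, 0, 0, 0],
    [0.105, 0.001, 0.02, 0, 0, 0],
    [0.14, 0.001, 0.027, 0, 0, 0],
    [0.17, 0.001, 0.033, 0, 0, 0],
  ],
)

```text
clock: 10.25
tcp_pos: [0.5967, -0.1292, 0.0109]
orientation: [-1.712, -2.432, -0.181]
contact_force: [-0.7, -0.9, 0.1]
grip_width: 0.0339
gripper_force: 0.1
```

```bash
python3 - <<'E'
from wl import *
p=r.grab_frame("wrist"); save(p,"w3"); wedge(p,True)
print([(np.round(x["point"]),at_z(p,x["point"],.04,True)[:2],round(x["conf"],2)) for x in r.landmark_of(p,"pad_top")][:2])
row(np.array([.6254,-.2103,.010])+.12*np.array([np.cos(np.radians(109.8)),np.sin(np.radians(109.8)),0]),att_tool(109.8,.2))
E
```

```text
O [317.8896 165.9999] [  256    80   132   215 18281] [ 0.5749 -0.0732  0.01  ]
   [256.     293.9999] [ 0.5676 -0.1341] [ 0.5695 -0.1281]
   [256.  80.] [ 0.5354 -0.0444] [ 0.5418 -0.0508]
   [387.  80.] [ 0.5903 -0.0248] [ 0.5892 -0.0339]
   [387.     293.9999] [ 0.622  -0.1149] [ 0.6165 -0.1115]
[(array([326.,  16.]), array([ 0.5599, -0.0226]), 0.88)]
t 10.35 tcp [ 0.5966 -0.1286  0.011 ] F [ 0.16  0.31 -0.69]
row [0.1301, -0.0027, 0.0308, 0.0037, -0.0018, -0.0001]
```

View pics/w3.png

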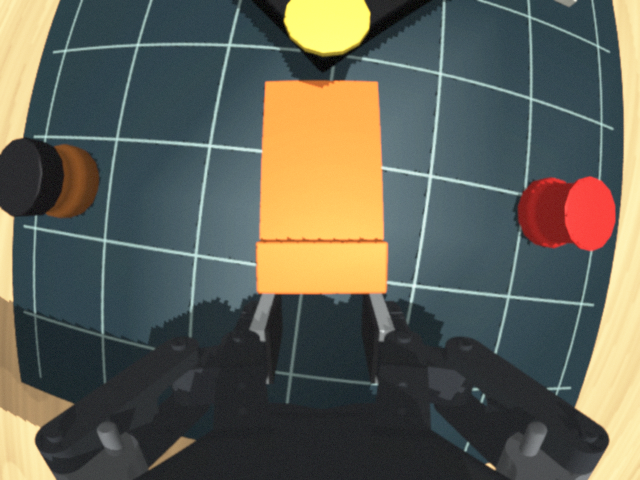

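The wedge is square between both fingers, with its thin end (320,82) just before the press corner (325,68). About 50 mm remain.

Call:
apply_moves(
  rows=[
    [0.025, 0, 0.005, 0, 0, 0],
    [0.05, 0, 0.01, 0, 0, 0],
    [0.075, 0, 0.015, 0, 0, 0],
    [0.1, 0, 0.02, 0, 0, 0],
    [0.12, 0, 0.025, 0, 0, 0],
  ],
)

```text
clock: 10.98
tcp_pos: [0.5866, -0.1007, 0.0109]
orientation: [-1.713, -2.432, -0.181]
contact_force: [0.2, -0.6, 0.9]
grip_width: 0.0344
gripper_force: 0.3
```

Call:
apply_moves(
  rows=[
    [0.008, 0, 0.0016, 0, 0, 0],
    [0.016, 0, 0.0032, 0, 0, 0],
    [0.024, 0, 0.0048, 0, 0, 0],
    [0.024, 0, 0.0048, 0, 0, 0],
  ],
)

```text
clock: 11.48
tcp_pos: [0.5846, -0.0953, 0.0109]
orientation: [-1.713, -2.431, -0.181]
contact_force: [-0.2, -0.8, -0.6]
grip_width: 0.0343
gripper_force: 0.0
```

Call:
apply_moves(
  rows=[
    [0.006, 0, 0.0012, 0, 0, 0],
    [0.012, 0, 0.0024, 0, 0, 0],
    [0.012, 0, 0.0024, 0, 0, 0],
  ],
)

```text
clock: 11.85
tcp_pos: [0.5835, -0.0923, 0.0109]
orientation: [-1.713, -2.431, -0.181]
contact_force: [0.4, 0.1, -0.1]
grip_width: 0.0341
gripper_force: 0.0
```

Call:
apply_moves(
  rows=[
    [0.006, 0, 0.0012, 0, 0, 0],
    [0.012, 0, 0.0024, 0, 0, 0],
    [0.012, 0, 0.0024, 0, 0, 0],
  ],
)

```text
clock: 12.22
tcp_pos: [0.5825, -0.0893, 0.0109]
orientation: [-1.713, -2.432, -0.181]
contact_force: [0.4, -0.2, -0.2]
grip_width: 0.0339
gripper_force: 0.0
```

Call:
apply_moves(
  rows=[
    [0.004, 0, 0.0008, 0, 0, 0],
    [0.008, 0, 0.0016, 0, 0, 0],
    [0.008, 0, 0.0016, 0, 0, 0],
  ],
)

```text
clock: 12.6
tcp_pos: [0.5819, -0.0876, 0.0109]
orientation: [-1.713, -2.432, -0.181]
contact_force: [0.5, -1.1, 0.2]
grip_width: 0.0343
gripper_force: 0.0
```

Call:
apply_moves(
  rows=[
    [0.004, 0, 0.0008, 0, 0, 0],
    [0.008, 0, 0.0016, 0, 0, 0],
    [0.008, 0, 0.0016, 0, 0, 0],
  ],
)

```text
clock: 12.98
tcp_pos: [0.5811, -0.0856, 0.0109]
orientation: [-1.713, -2.432, -0.181]
contact_force: [0.2, 0.3, 1.1]
grip_width: 0.034
gripper_force: 0.0
```

Call:
apply_moves(
  rows=[
    [0.004, 0, 0.0008, 0, 0, 0],
    [0.006, 0, 0.0012, 0, 0, 0],
    [0.006, 0, 0.0012, 0, 0, 0],
  ],
)

```text
clock: 13.35
tcp_pos: [0.5806, -0.0842, 0.0109]
orientation: [-1.713, -2.432, -0.181]
contact_force: [0.9, -0.4, 0.1]
grip_width: 0.0342
gripper_force: 0.0
```

Call:
apply_moves(
  rows=[
    [0.004, 0, 0.0008, 0, 0, 0],
    [0.006, 0, 0.0012, 0, 0, 0],
  ],
)

```text
clock: 13.6
tcp_pos: [0.5802, -0.0828, 0.0109]
orientation: [-1.713, -2.432, -0.181]
contact_force: [1.1, -0.3, -0.3]
grip_width: 0.0342
gripper_force: 0.2
```

Call:
apply_moves(
  rows=[
    [0.004, 0, 0.0008, 0, 0, 0],
    [0.006, 0, 0.0012, 0, 0, 0],
  ],
)

```text
clock: 13.85
tcp_pos: [0.5797, -0.0816, 0.0109]
orientation: [-1.713, -2.432, -0.181]
contact_force: [0.2, -0.6, -0.6]
grip_width: 0.0341
gripper_force: 0.5
```

Call:
apply_moves(
  rows=[
    [0.004, 0, 0.0008, 0, 0, 0],
    [0.004, 0, 0.0008, 0, 0, 0],
  ],
)

```text
clock: 14.1
tcp_pos: [0.5794, -0.0807, 0.0109]
orientation: [-1.713, -2.432, -0.18]
contact_force: [0.8, -1.2, -0.6]
grip_width: 0.0338
gripper_force: 0.7
```

Call:
apply_moves(
  rows=[
    [0.004, 0, 0.0008, 0, 0, 0],
    [0.004, 0, 0.0008, 0, 0, 0],
  ],
)

```text
clock: 14.35
tcp_pos: [0.5791, -0.0798, 0.011]
orientation: [-1.714, -2.432, -0.18]
contact_force: [0.9, -3.4, -1.2]
grip_width: 0.0338
gripper_force: 1.2
```

Call:
apply_moves(
  rows=[
    [0.002, 0, 0.0004, 0, 0, 0],
    [0.002, 0, 0.0004, 0, 0, 0],
  ],
)

```text
clock: 14.6
tcp_pos: [0.5789, -0.0794, 0.0109]
orientation: [-1.714, -2.432, -0.181]
contact_force: [0.7, -2.6, -0.0]
grip_width: 0.0342
gripper_force: 1.6
```

Call:
apply_moves(
  rows=[
    [0.002, 0, 0.0004, 0, 0, 0],
    [0.002, 0, 0.0004, 0, 0, 0],
  ],
)

```text
clock: 14.85
tcp_pos: [0.5787, -0.0788, 0.011]
orientation: [-1.713, -2.432, -0.181]
contact_force: [1.4, -3.2, -0.5]
grip_width: 0.0343
gripper_force: 1.8
```

Call:
apply_moves(
  rows=[
    [0.002, 0, 0.0004, 0, 0, 0],
    [0.002, 0, 0.0004, 0, 0, 0],
  ],
)

```text
clock: 15.1
tcp_pos: [0.5785, -0.0783, 0.0109]
orientation: [-1.713, -2.432, -0.181]
contact_force: [1.1, -4.3, -1.0]
grip_width: 0.0338
gripper_force: 2.0
```

Call:
apply_moves(
  rows=[
    [0.002, 0, 0.0004, 0, 0, 0],
    [0.002, 0, 0.0004, 0, 0, 0],
  ],
)

```text
clock: 15.35
tcp_pos: [0.5784, -0.0778, 0.011]
orientation: [-1.713, -2.432, -0.181]
contact_force: [0.9, -4.4, -1.4]
grip_width: 0.0343
gripper_force: 2.2
```

Call:
apply_moves(
  rows=[
    [0.002, 0, 0.0004, 0, 0, 0],
    [0.002, 0, 0.0004, 0, 0, 0],
    [0.002, 0, 0.0004, 0, 0, 0],
  ],
)

```text
clock: 15.72
tcp_pos: [0.5782, -0.0773, 0.011]
orientation: [-1.713, -2.432, -0.181]
contact_force: [1.3, -5.0, -0.7]
grip_width: 0.0345
gripper_force: 2.5
```

Call:
apply_moves(
  rows=[
    [-0.03, 0, -0.006, 0, 0, 0],
    [-0.08, 0, -0.016, 0, 0, 0],
    [-0.15, 0, -0.05, 0, 0, 0],
    [-0.19, 0, -0.25, 0, 0, 0],
    [-0.2, 0, -0.45, 0, 0, 0],
  ],
)

```text
clock: 16.35
tcp_pos: [0.6017, -0.1471, 0.1121]
orientation: [-1.715, -2.429, -0.18]
contact_force: [0.1, -0.1, -0.0]
grip_width: 0.0341
gripper_force: 0.0
```

```bash
python3 - <<'E'
from wl import *
p=r.grab_frame("wrist"); save(p,"w4"); wedge(p,True)
print([(np.round(x["point"]),at_z(p,x["point"],.04,True)[:2],round(x["conf"],2)) for x in r.landmark_of(p,"pad_top")][:2])
u=np.array([-.35,.937,0]); row(np.array([.560,-.021,.07])+.004*u,att_tool(110.5,.45))
E
```

```text
O [319.0036 112.7309] [ 285   64   77   89 3931] [ 0.5635 -0.0434  0.01  ]
   [285.  64.] [ 0.5267 -0.014 ] [ 0.5318 -0.022 ]
   [361.  64.] [0.5791 0.0047] [ 0.5798 -0.0049]
   [361. 152.] [ 0.6004 -0.0591] [ 0.5993 -0.0633]
   [285. 152.] [ 0.55  -0.077] [ 0.5531 -0.0797]
[(array([326.,  68.]), array([ 0.5605, -0.0208]), 0.77)]
t 16.45 tcp [ 0.606  -0.1484  0.1171] F [ 0.68 -0.28 -0.4 ]
row [0.5107, -0.0072, 0.2931, 0.0124, 0.162, -0.0086]
```

View pics/w4.png

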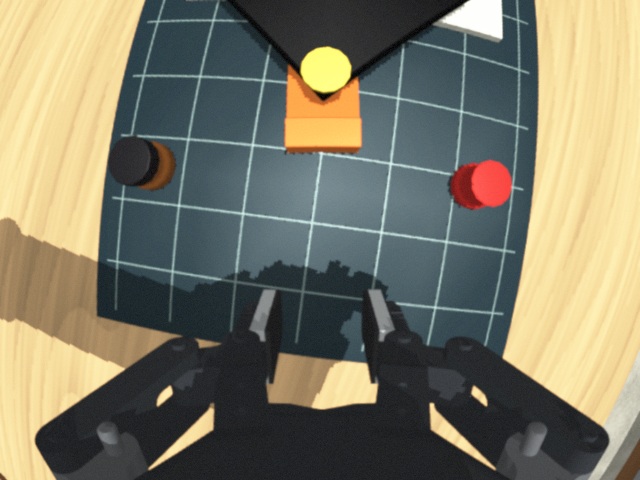

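The wedge sits squarely under the corner, heel at (322,134), and the pad at (326,68) has not shifted. Now the proof press, with fingers shut and tool tilted as before.

Call:
apply_moves(
  rows=[
    [0.1, 0, -0.05, 0, 0.05, 0],
    [0.2, 0, 0.02, 0, 0.1, 0],
    [0.35, 0, 0.12, 0, 0.162, 0],
    [0.51, -0.007, 0.29, 0.01, 0.162, -0.008],
    [0.51, -0.007, 0.29, 0.01, 0.162, -0.008],
  ],
  claw=0,
)

```text
clock: 17.08
tcp_pos: [0.5499, -0.0101, 0.0638]
orientation: [-1.552, -2.251, -0.354]
contact_force: [0.2, -0.2, 0.4]
grip_width: 0.0002
gripper_force: 0.0
```

Call:
apply_moves(
  rows=[
    [0, 0, 0, 0, 0, 0],
  ],
)

```text
clock: 17.2
tcp_pos: [0.5538, -0.0146, 0.0656]
orientation: [-1.562, -2.253, -0.357]
contact_force: [0.3, -0.1, 0.3]
grip_width: 0.0004
gripper_force: 0.0
```

```bash
python3 - <<'E'
from h import *
u=np.array([-.35,.937,0]); row(np.array([.560,-.021,.047])+.004*u,att_tool(110.5,.45))
E
```

```text
t 17.2 tcp [ 0.5538 -0.0146  0.0656] F [ 0.26 -0.08  0.26]
row [-0.0476, 0.0146, 0.0595, -0.0032, -0.004, -0.0006]
```

Call:
apply_moves(
  rows=[
    [-0.03, 0.015, 0.03, 0, 0, 0],
    [-0.045, 0.015, 0.06, 0, 0, 0],
    [-0.045, 0.015, 0.06, 0, 0, 0],
    [-0.045, 0.015, 0.06, 0, 0, 0],
  ],
)

```text
clock: 17.7
tcp_pos: [0.558, -0.0159, 0.0472]
orientation: [-1.562, -2.253, -0.357]
contact_force: [0.2, -0.4, -1.4]
grip_width: 0.0
gripper_force: 0.0
```

Call:
apply_moves(
  rows=[
    [-0.0035, 0, 0.0072, 0, 0, 0],
    [-0.0035, 0, 0.0072, 0, 0, 0],
  ],
)

```text
clock: 17.95
tcp_pos: [0.5579, -0.0158, 0.0452]
orientation: [-1.562, -2.253, -0.357]
contact_force: [-0.9, 0.8, -0.2]
grip_width: 0.0001
gripper_force: 0.0
```

Call:
apply_moves(
  rows=[
    [-0.0035, 0, 0.0072, 0, 0, 0],
    [-0.0035, 0, 0.0072, 0, 0, 0],
  ],
)

```text
clock: 18.2
tcp_pos: [0.5583, -0.0158, 0.0437]
orientation: [-1.562, -2.253, -0.357]
contact_force: [-1.3, -0.5, 3.5]
grip_width: -0.0
gripper_force: 2.0
```

Call:
apply_moves(
  rows=[
    [-0.0018, 0, 0.0036, 0, 0, 0],
    [-0.0018, 0, 0.0036, 0, 0, 0],
  ],
)

```text
clock: 18.45
tcp_pos: [0.5583, -0.0158, 0.0434]
orientation: [-1.562, -2.253, -0.357]
contact_force: [-2.4, -1.5, 11.4]
grip_width: -0.0004
gripper_force: 5.1
```

Call:
apply_moves(
  rows=[
    [-0.001, 0, 0.002, 0, 0, 0],
    [-0.001, 0, 0.002, 0, 0, 0],
    [-0.001, 0, 0.002, 0, 0, 0],
    [-0.001, 0, 0.002, 0, 0, 0],
  ],
)

```text
clock: 18.95
tcp_pos: [0.5583, -0.0158, 0.0432]
orientation: [-1.561, -2.253, -0.357]
contact_force: [-1.6, -2.6, 13.6]
grip_width: 0.0
gripper_force: 6.8
```

Call:
apply_moves(
  rows=[
    [0.008, 0, -0.015, 0, 0, 0],
    [0.016, 0, -0.03, 0, 0, 0],
    [0.035, 0, -0.072, 0, 0, 0],
    [0.05, 0, -0.15, 0, 0, 0],
    [0, 0, -0.3, 0, 0, 0],
  ],
)

```text
clock: 19.58
tcp_pos: [0.5693, -0.0453, 0.1105]
orientation: [-1.557, -2.254, -0.356]
contact_force: [0.6, -0.3, -0.1]
grip_width: 0.0004
gripper_force: 0.0
```

Call:
apply_moves(
  rows=[
    [-0.1, 0, -0.15, 0, 0, 0],
    [-0.2, 0, -0.3, 0, 0, 0],
    [-0.4, 0, -0.4, 0, 0, 0],
    [-0.4, 0, -0.4, 0, 0, 0],
    [-0.4, 0, -0.4, 0, 0, 0],
  ],
)

```text
clock: 20.2
tcp_pos: [0.6172, -0.1716, 0.1554]
orientation: [-1.562, -2.253, -0.358]
contact_force: [-0.3, 0.5, -0.4]
grip_width: -0.0006
gripper_force: 0.0
```

```bash
python3 - <<'E'
from wl import *
p=r.grab_frame("wrist"); wedge(p,True); save(p,"w5"); 
print([(np.round(x["point"]),at_z(p,x["point"],.04,True)[:2],round(x["conf"],2)) for x in r.landmark_of(p,"pad_top")][:2])
s=r.grab_frame("side"); im=cv2.resize(s["pixels"][140:320,220:440],None,fx=3.3,fy=3.3,interpolation=cv2.INTER_CUBIC); cv2.imwrite("pics/s5.png",im[:,:,::-1])
o=r.get_obs(); print(o["clock"],o["tcp_pos"])
E
```

```text
O [318.1639 151.1387] [ 289  110   60   70 3179] [ 0.5662 -0.046   0.01  ]
   [289. 110.] [ 0.5242 -0.0129] [ 0.5309 -0.0241]
   [348. 110.] [0.5764 0.0063] [ 0.5793 -0.0062]
   [348. 179.] [ 0.5994 -0.0598] [ 0.6007 -0.0677]
   [289. 179.] [ 0.5508 -0.0779] [ 0.5555 -0.0845]
[(array([321., 110.]), array([ 0.5598, -0.0218]), 0.74)]
20.35 [ 0.617  -0.1702  0.1552]
```

View pics/s5.png

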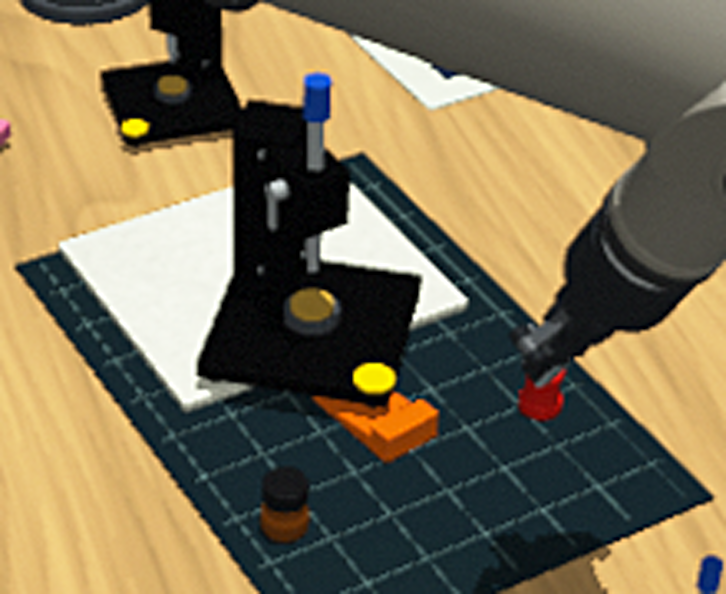

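The wedge (crop 375,425) is jammed under the yellow-pad corner, the press stands where it was, and jar and loupe are unmoved. The proof press reached 13.6 N with no rocking. Handing in.

```bash
python3 -c "
from bench import r
print(r.hand_in())"
```

```text
the job is handed in; nothing more can be done
None
```

The job is handed in: I rocked the press down once (about 8 mm), pushed the orange wedge under its foot until the push needed reached 5 N, and the press then held 13.6 N on the yellow pad without rocking, with the wedge left in place; no verdict was shown.

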